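Set the stop collar of the ware stand to the height gauge

ROBOT

A 6-joint arm with a two-finger parallel gripper is mounted at the origin on the work surface. World frame = base frame: x ahead of the robot, y to its left, z up, the work surface at z = 0. Lengths are in m, angles in degrees, forces in N, time in s.
With the tool pointing down it reaches from about 0.375 to 0.9 m from the base axis. Payload 3.1 kg.
Tool frame: the origin (TCP) lies midway between the tips of the shut fingers; the grasp point (between the pads) lies 19 mm behind it; z points along the fingers, y is the line along which they close (so a half turn about z gives the same grasp; the last joint's range is limited). The gripper opens to 87 mm and grips with 3 to 60 N. Pads are 19 mm wide; open, the fingers measure 117 mm over their backs; the gripper's body (75 mm by 190 mm) begins 51 mm behind the grasp point.
Start: joints at [-85.457, 30.224, 82.088, -0, 67.689, -10.227], TCP at [0.159, -0.604, 0.223] pointing down, gripper open.
Joint ranges: [-176.69, 176.69], [-43.24, 126.21], [12.49, 139.97], [-82, 262], [0, 151.66], [-163.58, 163.58]. Speed limits (degrees/s): [159.86, 159.86, 180, 180, 180, 180].

INTERFACE

Orientations are given as a 3x3 rotation matrix whose columns are the frame's x, y, z axes.
In Python, from rig import bot, imaging, readout, hand_in gives the robot as it stands (bot), with the cameras (imaging), the job as plain functions and the readings (readout).
- The arm moves only by the shell command python3 steer.py 'ROWS'. ROWS is a JSON object whose key "rows" holds a list of rows, 1 to 20 of them, each of 7 numbers: dx, dy, dz in fractions of the full range, 1 being 1000 mm, then a rotation vector rx, ry, rz in normalised numbers (1 is 360 degrees), then the opening from 0.0 (shut) to 1.0 (fully open); each row is the pose to reach, as a shift and turn from the pose commanded when the command began, along the tool's axes at that moment; what a row does not reach only later rows make up. A row lasts 1/10 s, in which the tool goes at most 0.05 m and 8.59 degrees, less where a joint would pass 70% of its speed; a pose out of reach is approached as far as the arm can. The fingers move at their own pace and stop on an object; the grip force is fixed at half the most. Time passes only in rows, so rows that do not move let the fingers close. It prints the time, the measured TCP pose, the force, the opening and the grip force at its end. Shift and turn numbers lie between -1 and 1, and a call with a number outside is refused. Input that does not fit is refused with a message, and nothing moves.
- readout.read_state(): the state, without advancing time (a new reading comes with each control period).
- imaging.capture(name): name is "scene" or "top"; returns a dict with "color" (384x512x3 uint8, red, green, blue), "K" (3x3 intrinsics, pixels), "view" (4x4, takes a point from world to camera coordinates). Camera axes: x right, y up, looking along -z (the intrinsics and any distortion apply to the point x, -y, -z); pixel columns grow to the right and rows downward; lengths in m; the calibration is good to about 2 mm. A picture is of the moment at which its call begins. There is no depth.
- hand_in(): hands the job in; it is judged then, once.
The state is a dict: "time_s": time; "joint_positions": joint angles; "qvel": joint speeds; "tau": joint torques, N m; "position": TCP position; "tcp_rot": TCP orientation; "force": force on the tool from outside, world axes, zero at the start; "moment": the same for the moment, N m; "opening": opening from 0.0 (shut) to 1.0 (fully open); "grasp_force": force on a finger pad.
Only numpy, scipy, OpenCV 4.12 (cv2) and the standard library are available. Lean on these libraries where they do the work, as an engineer would, in place of code of your own. Each camera call takes 0.05 s, during which the arm holds its last target. There are 200 camera calls.

TASK

Set the stop collar of the threaded ware stand to the height of the fork gauge: slide the gauge along the stand's channel until its fork is fully home around the post and flat on the base, then spin the knurled collar down the thread until it bears on the gauge and gently nips it, snug but not squeezed hard. Leave the gauge nipped there, and do not disturb the bottles, bowl and white bisque piece standing around.

Things in the scene. Friction and masses are not known exactly. Their poses are not given: they have to be found in the camera images.
- stand: fixed stand: grey base plate 116 x 76 x 12 mm with an upright threaded steel post (diameter 16, top 110 above the table) that carries the collar. Origin: on the post's axis at table height, z up. Base from x = -74 to +42. Towards -x a channel for the gauge leads to the post and is open at its far (-x) end
- channel_mouth (a point): middle of the channel's open end, on the base's top face, 72 mm from the post's axis; axes as the stand (+x runs to the post). The channel: two fences 12 high above the base's top, inner faces 46 apart, from beside the post out to 56 mm from its axis, then flared wider out to 72 mm
- post_foot (a point): point on the post's axis in the base's top face, 12 above the table; axes as the stand
- collar: collar on the post, 30 high: knurled part of diameter 44 in its upper 22, below it a sprung foot ring of black rubber, diameter 40. Origin: on the axis, in the ring's underside (before it is pressed in), the face that comes down on the gauge. Right-hand thread: clockwise seen from above moves it down, 12 mm per full turn. Starts 6 to 11 mm above the seated gauge's top. Stays where it is left
- collar_top (a point): on the axis in the collar's top face. Bare post projects above it, 23 when the collar is down. Running free the collar takes about 0.04 N m to turn (plus 0.0015 per N of axial pull by the gripper); once on the gauge this rises by some 0.008 to 0.018 N m for each N pressed. The foot ring's spring gives 14 N per mm: snug is 2 to 18 N, up to 0.65 rad of collar turn past first touch
- gauge: loose aluminium fork gauge, about 0.18 kg, 45 high, lying as it must stand later. Origin: in its underside, at the point on the post's axis when fully home. x points to the fork's open end. Two prongs (each 12 wide) from x = -8 to +22 with an 18 wide slot between, a block 42 wide from x = -30 to -8, a tail behind. Three round pips, 2 proud, make its top
- gauge_grip (a point): grip point on the gauge's tail, 85 mm behind its origin (x = -85) and 26 above its underside. Tail: 22 wide, 36 high, x = -112 to -30; grip across the width. Home: gauge x along stand x, standing on the base, post in the slot (slot's end 1 mm from it), 2 mm play to each fence
- blue_bottle: bystander: dark blue plastic bottle, diameter 60, 150 tall; origin in the middle of its underside
- green_bottle: bystander: green glass bottle, diameter 64, 150 tall; origin in the middle of its underside
- bisque: bystander: white bisque arch (half pipe on its two edges), 110 long, about 100 wide and 60 high; origin below its middle at table height
- bowl: bystander: white bowl, diameter 100, 45 high; origin in the middle of its underside

How it is judged:
By the outcome, as a careful person would: the job done as asked, in the order asked, and still so for the second after the job is handed in, with the robot touching nothing.
It also fails if it takes over 72 s, if anything falls off the work surface, if the arm or the gripper's body presses on something with over 40 N, if the wrist force passes 120 N, or if a joint passes its speed limit or range.

## Working session

There is one attempt and no reset: what is moved stays moved. The work goes in short steps, Python scripts to look and compute and a shell command to move; the robot and the scene stay as the last step left them, time stands still between calls to the robot, and variables do not carry over. Pictures are saved under pics/ and viewed, at most 10 in all, crops included, and the job is handed in when it is done.

```bash
ls; mkdir -p pics
python3 - <<'E'
from rig import bot, imaging, readout, hand_in
import cv2,numpy as np
s=readout.read_state(); print(s)
for n in("scene","top"):
    c=imaging.capture(n); print(n,c["K"],c["view"], [k for k in c])
    cv2.imwrite(f"pics/{n}0.png",c["color"][:,:,::-1])
    np.savez(f"{n}0.npz",**c)
E
```

```text
pics
rig.py
steer.py
{'time_s': 0.0, 'joint_positions': array([-8.54574260e+01,  3.02798458e+01,  8.21570403e+01, -8.08697486e-04,
        6.76883195e+01, -1.02253893e+01]), 'qvel': array([ 0.07054391,  0.04487467, -0.00563041,  0.03586223, -0.00990352,
       -0.1011525 ]), 'tau': array([-1.21664165e-03, -4.40044641e+01, -1.76591778e+01,  6.31459057e-02,
        5.80143509e-02, -1.50438709e-04]), 'position': array([ 0.15930112, -0.60359603,  0.22155857]), 'tcp_rot': array([[ 9.66964734e-01,  2.54910118e-01, -1.86087896e-04],
       [ 2.54909910e-01, -9.66962355e-01,  2.17734820e-03],
       [ 3.75088097e-04, -2.15285457e-03, -9.99997612e-01]]), 'force': array([-0.14436076,  0.33477548,  0.52886156]), 'moment': array([-0.01920335, -0.02750862,  0.03506427]), 'grasp_force': 0.0, 'opening': 0.9979678484321602}
scene [[349.46038947   0.         252.71628948]
 [  0.         349.46038947 189.27951631]
 [  0.           0.           1.        ]] [[ 0.28352405  0.95889388 -0.01168906 -0.12583685]
 [-0.62636352  0.19440442  0.75490109  0.32012936]
 [ 0.72614244 -0.20671101  0.65573448 -1.50502419]
 [ 0.          0.          0.          1.        ]] ['color', 'K', 'view']
top [[453.27024328   0.         256.72502803]
 [  0.         453.27024328 180.50487754]
 [  0.           0.           1.        ]] [[-0.00571746 -0.99990128  0.01283475 -0.02742837]
 [ 0.99676042 -0.00466887  0.08029237 -0.55609738]
 [-0.08022452  0.01325224  0.99668872 -1.42190729]
 [ 0.          0.          0.          1.        ]] ['color', 'K', 'view']
```

View pics/scene0.png

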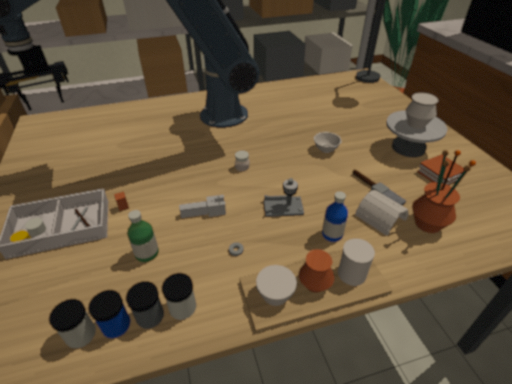

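View pics/top0.png

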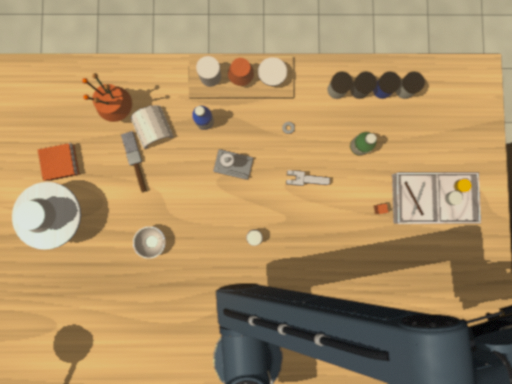

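The top view shows the stand at about (234,164) with its post near (228,159) and the channel opening to the right. The gauge is at about (308,178), fork to the left. Blue bottle is at (202,117), green bottle at (365,142), bisque at (152,126) and bowl at (150,242). Next I enlarge both views.

Run:
```python
import cv2,numpy as np
t=np.load("top0.npz")["color"][:,:,::-1][135:205,205:340]
s=np.load("scene0.npz")["color"][:,:,::-1][170:225,170:310]
a=cv2.resize(t,(675*8//7,400)) if 0 else cv2.resize(t,None,fx=5.5,fy=5.5,interpolation=cv2.INTER_CUBIC)
b=cv2.resize(s,None,fx=5.5,fy=5.5,interpolation=cv2.INTER_CUBIC)
cv2.imwrite("pics/t1.png",a);cv2.imwrite("pics/s1.png",b)
```

```text
(no output)
```

View pics/t1.png

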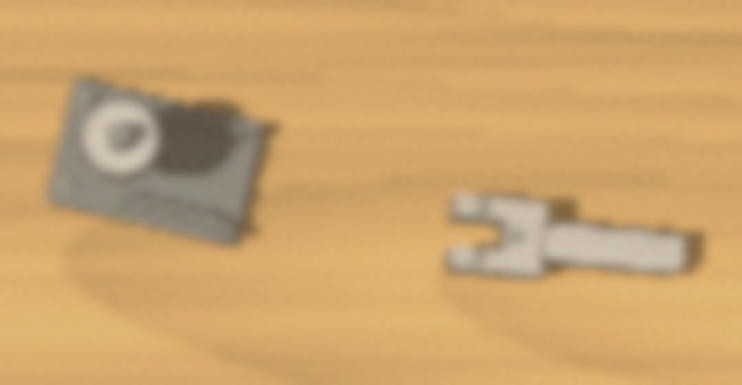

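View pics/s1.png

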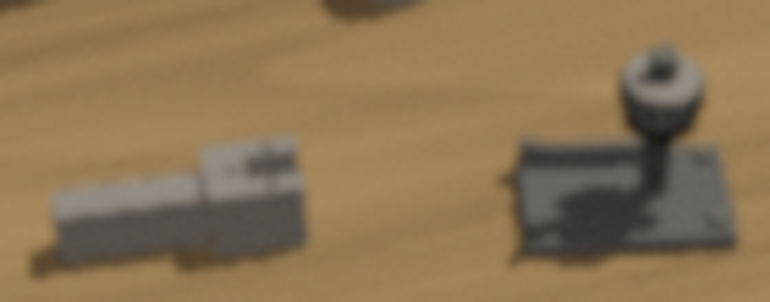

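The crops show the stand base with the collar at top-crop (120,136) and the gauge fork facing the channel mouth, with its tail end at crop (690,250). Now I measure with masks.

```bash
cat > h.py <<'E'
import cv2,numpy as np
def load(n): 
    d=np.load(n); return d["color"],d["K"],d["view"]
def ray(K,V,p):
    d=np.array([(p[0]-K[0,2])/K[0,0],-(p[1]-K[1,2])/K[1,1],-1.]); R=V[:3,:3]
    return -R.T@V[:3,3],R.T@d
def onz(K,V,p,z):
    o,d=ray(K,V,p); return o+d*(z-o[2])/d[2]
def tri(c1,p1,c2,p2):
    A=[];b=[]
    for c,p in((c1,p1),(c2,p2)):
        o,d=ray(c[1],c[2],p); d=d/np.linalg.norm(d); M=np.eye(3)-np.outer(d,d); A.append(M); b.append(M@o)
    return np.linalg.lstsq(np.vstack(A),np.hstack(b),rcond=None)[0]
def grey(img,box,s=70):
    x0,y0,x1,y1=box; hsv=cv2.cvtColor(cv2.resize(img[y0:y1,x0:x1],None,fx=8,fy=8,interpolation=cv2.INTER_CUBIC),cv2.COLOR_RGB2HSV)
    m=(hsv[:,:,1]<s).astype(np.uint8); n,l,st,_=cv2.connectedComponentsWithStats(m); k=1+st[1:,4].argmax()
    return (l==k).astype(np.uint8),hsv
def src(p,box): return (np.asarray(p,float)+.5)/8-.5+np.array(box[:2])
E
python3 - <<'E'
from h import *
T=load("top0.npz");S=load("scene0.npz")
gb=(275,160,345,195);sb=(205,135,265,190)
for name,b,z in(("gauge",gb,.036),("stand",sb,.012)):
    m,h=grey(T[0],b); c=max(cv2.findContours(m,0,1)[0],key=cv2.contourArea)
    r=cv2.minAreaRect(c); bp=src(cv2.boxPoints(r),b); 
    w=np.array([onz(T[1],T[2],p,z) for p in bp]); print(name,bp.round(1).tolist(),w.round(4).tolist(),np.linalg.norm(np.diff(w,axis=0),axis=1).round(4))
    cv2.imwrite(f"pics/m_{name}.png",m*255)
# collar top bright disc
m,h=grey(T[0],sb); br=((h[:,:,2]>150)&(h[:,:,1]<70)).astype(np.uint8)
c=max(cv2.findContours(br,0,1)[0],key=cv2.contourArea); e=cv2.minEnclosingCircle(c);el=cv2.fitEllipse(cv2.convexHull(c))
print("collar top",src(e[0],sb),e[1]/8,src(el[0],sb),np.array(el[1])/8)
b=(275,170,310,200); h=cv2.cvtColor(cv2.resize(S[0][170:200,275:310],None,fx=8,fy=8,interpolation=cv2.INTER_CUBIC),cv2.COLOR_RGB2HSV)
br=((h[:,:,2]>120)&(h[:,:,1]<70)).astype(np.uint8);c=max(cv2.findContours(br,0,1)[0],key=cv2.contourArea);el2=cv2.fitEllipse(cv2.convexHull(c))
print("scene",src(el2[0],b),np.array(el2[1])/8)
P=tri(T,src(el[0],sb),S,src(el2[0],b));print("collar top xyz",P)
# gauge tail-end top corners
sc=lambda p,o:(np.array(p)+.5)/5.5-.5+np.array(o)
for a,q in(((690,236),(55,192)),((683,272),(55,192)),((690,236),(58,218))): print(tri(T,sc(a,(205,135)),S,sc(q,(170,170))))
E
python3 - <<'E'
import cv2,numpy as np
a=cv2.imread('pics/m_gauge.png');b=cv2.imread('pics/m_stand.png')
h=max(a.shape[0],b.shape[0]);f=lambda i:cv2.copyMakeBorder(i,0,h-i.shape[0],0,9,0,value=(0,0,255))
c=np.hstack([f(a),f(b)]);cv2.imwrite('pics/m.png',cv2.resize(c,None,fx=.7,fy=.7))
E
```

```text
gauge [[286.0, 183.5], [287.3, 169.7], [329.9, 173.7], [328.6, 187.5]] [[0.5451, -0.1225, 0.036], [0.5888, -0.127, 0.036], [0.5755, -0.262, 0.036], [0.5318, -0.2571, 0.036]] [0.0439 0.1357 0.044 ]
stand [[213.1, 170.9], [218.5, 149.0], [252.8, 157.3], [247.5, 179.2]] [[0.5883, 0.1094, 0.012], [0.6594, 0.0924, 0.012], [0.6319, -0.0182, 0.012], [0.561, -0.0008, 0.012]] [0.0731 0.114  0.073 ]
collar top [226.05375862 159.24347687] 7.341230392456055 [226.03499603 159.3164978 ] [14.31905937 14.3855648 ]
scene [290.18135834 183.16280079] [ 9.85248375 14.19090557]
collar top xyz [0.61523896 0.06345294 0.09349704]
[ 0.56235731 -0.25738323  0.05056029]
[ 0.54300564 -0.25676834  0.0328448 ]
[ 0.56394725 -0.25945398  0.03359349]
```

View pics/m.png

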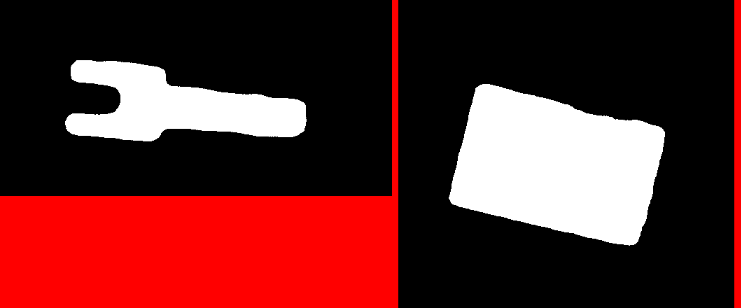

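The masks are clean: fork left, tail right, base a rectangle. I refine for visible side faces, with lower edges at their foot height.

Run:
```python
from h import *
T=load("top0.npz"); print("cam",ray(T[1],T[2],(0,0))[0])
gb=(275,160,345,195);m,h=grey(T[0],gb)
def mids(c0,c1,zt):
    out=[]
    for c in range(c0,c1,4):
        r=np.flatnonzero(m[:,c]); a=onz(T[1],T[2],src((c,r[0]-.5),gb),zt);b=onz(T[1],T[2],src((c,r[-1]+.5),gb),0.)
        out.append([*( (a+b)/2)[:2],np.linalg.norm((a-b)[:2])])
    return np.array(out)
t=mids(260,410,.036);bl=mids(110,215,.043)
print("tail mean",t.mean(0),"block",bl.mean(0))
for q in(t,bl):
    print("yaw from fit",90-np.degrees(np.arctan(np.polyfit(q[:,1],q[:,0],1)[0])))
d=bl.mean(0)-t.mean(0);print("yaw",np.degrees(np.arctan2(d[1],d[0])))
xs=np.flatnonzero(m.any(0));r=lambda c:np.flatnonzero(m[:,c]).mean()
tipU=onz(T[1],T[2],src((xs[0],r(xs[0]+6)),gb),0.);end=onz(T[1],T[2],src((xs[-1],r(xs[-1]-6)),gb),.036);print("tip foot",tipU,"tail end",end)
sb=(205,135,265,190);m,h=grey(T[0],sb);c=max(cv2.findContours(m,0,1)[0],key=cv2.contourArea)
bp=src(cv2.boxPoints(cv2.minAreaRect(c)),sb);
# order: bl,tl,tr,br ; upper (+x world) edge at .012, lower edge at 0
for z in((0,.012,.012,0),):
    w=np.array([onz(T[1],T[2],p,zz) for p,zz in zip(bp,z)])[:,:2];ce=w.mean(0);d=w[1]-w[2]+w[0]-w[3];d/=np.linalg.norm(d)
    print("base ctr",ce,"yaw",np.degrees(np.arctan2(d[1],d[0])),"post",ce+.016*d,np.linalg.norm(np.diff(w,axis=0),axis=1))
```

```text
cam [ 0.44006721 -0.01117855  1.46220137]
tail mean [ 0.55801317 -0.22124829  0.02084935] block [ 0.56513868 -0.15205793  0.04019915]
yaw from fit 83.78378539495365
yaw from fit 85.15414888452314
yaw 84.12016810178717
tip foot [ 0.55387797 -0.12602807  0.        ] tail end [ 0.55420202 -0.25939626  0.036     ]
base ctr [0.61070932 0.04596562] yaw 76.05143749505683 post [0.61456613 0.06149382] [0.07210656 0.11395171 0.07206692]
```

```bash
cat > go.py <<'E'
import sys,numpy as np
from rig import bot, imaging, readout, hand_in
from scipy.spatial.transform import Rotation as R
x,y,z,yaw=map(float,sys.argv[1:5]); s=readout.read_state(); M=s["tcp_rot"]; c,n=np.cos(np.radians(yaw)),np.sin(np.radians(yaw))
G=np.array([[c,n,0],[n,-c,0],[0,0,-1]])
print("now",s["position"].round(4),"yaw",np.degrees(np.arctan2(M[1,0],M[0,0])).round(2),"q6",s["joint_positions"][5].round(1),"t",s["time_s"])
print("shift",(M.T@(np.array([x,y,z])-s["position"])).round(4),"rotvec",np.degrees(R.from_matrix(M.T@G).as_rotvec()).round(2))
E
python3 go.py 0.5565 -0.2356 0.12 84.1
python3 - <<'E'
from h import *
T=load("top0.npz");S=load("scene0.npz")
for n,b,c,lo,hi in(("blue","T",(185,98,220,135),100,130),("blue","S",(315,185,355,250),100,130),("green","T",(345,125,385,160),45,90),("green","S",(120,205,165,265),45,90)):
    I=T if b=="T" else S; x0,y0,x1,y1=c; h=cv2.cvtColor(I[0][y0:y1,x0:x1],cv2.COLOR_RGB2HSV)
    m=((h[:,:,0]>=lo)&(h[:,:,0]<=hi)&(h[:,:,1]>90)).astype(np.uint8); ct=max(cv2.findContours(m,0,1)[0],key=cv2.contourArea)
    x,y,w,hh=cv2.boundingRect(ct); px=np.array([x+w/2,y+hh/2])+c[:2]; print(n,b,px,w,hh,onz(I[1],I[2],px,.05).round(3))
print("blue cap",tri(T,(199.5,111),S,(340,197)))
E
```

```text
now [ 0.1593 -0.6037  0.2217] yaw 14.77 q6 -10.2 t 0.1
shift [ 0.4779 -0.2544  0.1023] rotvec [ -0.09  -0.08 -69.33]
blue T [200.5 119. ] 15 10 [0.749 0.146 0.05 ]
blue S [336.5 213.5] 21 21 [0.729 0.16  0.05 ]
green T [363.5 142.5] 15 17 [ 0.673 -0.368  0.05 ]
green S [141.  232.5] 24 23 [ 0.641 -0.368  0.05 ]
blue cap [0.75453052 0.14105351 0.1393265 ]
```

Units first: turns go in shares of 360 degrees. So -69.3 degrees / 360 = -0.1925.

```bash
python3 steer.py '{"rows":[[0.478,-0.254,0.02,0,0,-0.1925,1],[0.478,-0.254,0.02,0,0,-0.1925,1],[0.478,-0.254,0.02,0,0,-0.1925,1],[0.478,-0.254,0.02,0,0,-0.1925,1],[0.478,-0.254,0.02,0,0,-0.1925,1],[0.478,-0.254,0.02,0,0,-0.1925,1],[0.478,-0.254,0.02,0,0,-0.1925,1],[0.478,-0.254,0.02,0,0,-0.1925,1],[0.478,-0.254,0.02,0,0,-0.1925,1],[0.478,-0.254,0.02,0,0,-0.1925,1],[0.478,-0.254,0.02,0,0,-0.1925,1],[0.478,-0.254,0.1,0,0,-0.1925,1],[0.478,-0.254,0.1,0,0,-0.1925,1],[0.478,-0.254,0.1,0,0,-0.1925,1],[0.478,-0.254,0.1,0,0,-0.1925,1],[0.478,-0.254,0.1,0,0,-0.1925,1]]}'; python3 go.py 0.5565 -0.2356 0.008 84.1
```

```text
time_s: 1.7
position: [0.5579, -0.238, 0.1243]
tcp_rot: [[0.104, 0.995, 0.003], [0.995, -0.104, -0.002], [-0.002, 0.003, -1.0]]
force: [-0.5, 0.6, -0.2]
opening: 0.999
grasp_force: 0.0
now [ 0.5579 -0.238   0.1243] yaw 84.03 q6 -27.7 t 1.7
shift [ 0.0024 -0.002   0.1163] rotvec [ 0.18  0.09 -0.07]
```

```bash
python3 steer.py '{"rows":[[0.002,-0.002,0.05,0,0,0,1],[0.002,-0.002,0.09,0,0,0,1],[0.002,-0.002,0.115,0,0,0,1],[0.002,-0.002,0.115,0,0,0,1],[0.002,-0.002,0.115,0,0,0,1],[0.002,-0.002,0.115,0,0,0,0],[0.002,-0.002,0.115,0,0,0,0],[0.002,-0.002,0.115,0,0,0,0],[0.002,-0.002,0.115,0,0,0,0],[0.002,-0.002,0.115,0,0,0,0],[0.002,-0.002,0.115,0,0,0,0],[0.002,-0.002,0.115,0,0,0,0],[0.002,-0.002,0.115,0,0,0,0]]}'; python3 go.py 0.5565 -0.2356 0.03 84.1
```

```text
time_s: 3.0
position: [0.555, -0.2346, 0.0074]
tcp_rot: [[0.103, 0.995, -0.0], [0.995, -0.103, 0.0], [0.0, -0.0, -1.0]]
force: [0.1, 0.0, 1.0]
opening: 0.356
grasp_force: 0.0
now [ 0.555  -0.2346  0.0074] yaw 84.07 q6 -27.6 t 3.0
shift [-0.0008  0.0016 -0.0226] rotvec [-0.01 -0.01 -0.03]
```

```bash
python3 steer.py '{"rows":[[0,0,0,0,0,0,0],[0,0,0,0,0,0,0],[0,0,0,0,0,0,0],[0,0,0,0,0,0,0],[0,0,0,0,0,0,0]]}'; python3 steer.py '{"rows":[[0,0,-0.02,0,0,0,0],[0,0,-0.03,0,0,0,0],[0,0,-0.03,0,0,0,0]]}'
python3 - <<'E'
from rig import bot, imaging, readout, hand_in
from h import *
for n in("scene","top"): np.savez(f"{n}1.npz",**imaging.capture(n))
t=cv2.resize(load("top1.npz")[0][135:205,205:340],None,fx=5,fy=5,interpolation=2);s=cv2.resize(load("scene1.npz")[0][150:205,170:305],None,fx=5,fy=5,interpolation=2)
cv2.imwrite("pics/v2.png",np.vstack([t,s[:240]])[:,:,::-1])
E
```

```text
time_s: 3.5
position: [0.555, -0.2347, 0.0075]
tcp_rot: [[0.103, 0.995, -0.0], [0.995, -0.103, 0.0], [0.0, -0.0, -1.0]]
force: [0.8, 1.0, -1.4]
opening: 0.256
grasp_force: 29.8
time_s: 3.8
position: [0.5561, -0.2353, 0.039]
tcp_rot: [[0.103, 0.995, 0.003], [0.995, -0.103, -0.002], [-0.002, 0.003, -1.0]]
force: [1.4, -0.3, -1.4]
opening: 0.253
grasp_force: 29.8
```

View pics/v2.png

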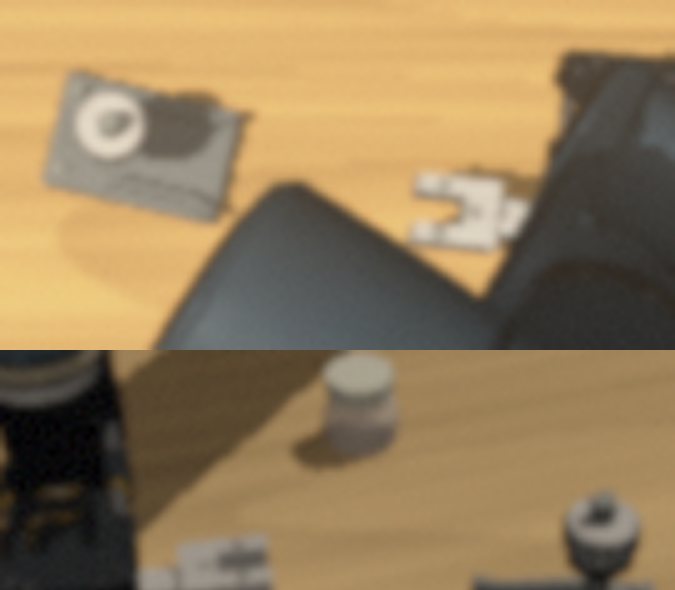

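The gauge is held and lifted, fork toward the stand (tips at crop 415,180 and 415,235).

```bash
python3 go.py 0.5683 -0.1248 0.0215 76.05
```

```text
now [ 0.555  -0.2346  0.0376] yaw 84.08 q6 -27.6 t 3.9
shift [0.1106 0.0019 0.0161] rotvec [0.01 0.01 8.03]
```

Converted, 8 degrees / 360 = 0.0222.

```bash
python3 steer.py '{"rows":[[0.03,0,0,0,0,0.0083,0],[0.07,0.001,0,0,0,0.0167,0],[0.1,0.002,0,0,0,0.0222,0],[0.1105,0.002,0,0,0,0.0222,0],[0.1105,0.002,0.01,0,0,0.0222,0],[0.1105,0.002,0.016,0,0,0.0222,0],[0.1105,0.002,0.016,0,0,0.0222,0],[0.1105,0.002,0.016,0,0,0.0222,0]]}'
python3 - <<'E'
from rig import bot, imaging, readout, hand_in
from h import *
for n in("scene","top"): np.savez(f"{n}2.npz",**imaging.capture(n))
t=cv2.resize(load("top2.npz")[0][135:195,205:305],None,fx=6,fy=6,interpolation=2);s=cv2.resize(load("scene2.npz")[0][170:222,205:305],None,fx=6,fy=6,interpolation=2)
cv2.imwrite("pics/v3.png",np.vstack([t[:300],s[:300]])[:,:,::-1])
E
python3 go.py 0.5683 -0.1248 0.0215 76.05
```

```text
time_s: 4.7
position: [0.5682, -0.1262, 0.0209]
tcp_rot: [[0.242, 0.97, -0.001], [0.97, -0.242, 0.0], [-0.0, -0.001, -1.0]]
force: [-0.4, 0.7, -0.5]
opening: 0.253
grasp_force: 29.8
now [ 0.5685 -0.1261  0.0215] yaw 75.99 q6 -9.5 t 4.8
shift [ 0.0012 -0.0005 -0.    ] rotvec [ 0.02  0.01 -0.06]
```

View pics/v3.png

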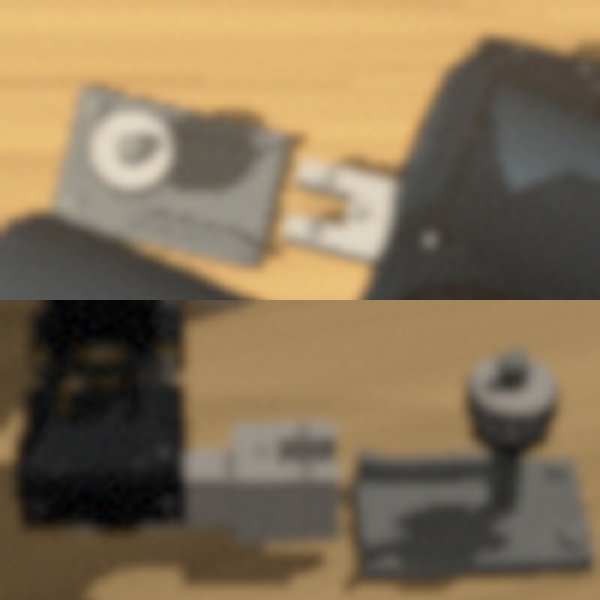

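The fork (tips at crop 305,172 and 287,230) stands just outside the channel mouth, roughly on axis. Next I check its lateral offset.

Run:
```python
from h import *
T=load("top2.npz");b=(251,155,275,185)
m,h=grey(T[0],b,60);m=(m>0)&(h[:,:,2]>140);m=m.astype(np.uint8)
y,x=np.nonzero(m);P=np.array([onz(T[1],T[2],src((i,j),b),.058)[:2] for i,j in zip(x[::7],y[::7])])
post=np.array([.6148,.0625]);a=np.radians(76.05);u=np.array([np.cos(a),np.sin(a)]);v=np.array([-u[1],u[0]])
q=(P-post)@np.c_[u,v]; print(len(q),"x range",np.percentile(q[:,0],[0,1,99,100]))
for lo in np.arange(-.112,-.075,.004):
    k=q[(q[:,0]>lo)&(q[:,0]<lo+.004)]
    if len(k):print(round(lo,3),k[:,1].min().round(4),k[:,1].max().round(4),((k[:,1].min()+k[:,1].max())/2).round(4))
for c in((.6152,.0635),(.6146,.0615)):print((np.array(c)-post)@np.c_[u,v])
print((np.array([.5685,-.1261])-post)@np.c_[u,v])
```

```text
1596 x range [-0.13772253 -0.13667926 -0.08699281 -0.08531669]
-0.112 -0.0208 0.0226 0.0009
-0.108 -0.0205 0.0223 0.0009
-0.104 -0.0195 0.0219 0.0012
-0.1 -0.0193 0.022 0.0013
-0.096 -0.0193 0.0219 0.0013
-0.092 -0.0186 0.0221 0.0017
-0.088 -0.018 0.0207 0.0013
[ 0.00106694 -0.00014713]
[-1.01872149e-03 -4.69737661e-05]
[-0.1941993  -0.00053231]
```

```bash
python3 steer.py '{"rows":[[0.01,0.0008,0,0,0,0,0],[0.02,0.0008,0,0,0,0,0],[0.03,0.0008,0,0,0,0,0],[0.04,0.0008,0,0,0,0,0],[0.045,0.0008,0,0,0,0,0],[0.05,0.0008,0,0,0,0,0],[0.05,0.0008,0,0,0,0,0]]}'; python3 -c "
from rig import bot, imaging, readout, hand_in;s=readout.read_state();print(s['force'],s['moment'])"
```

```text
time_s: 5.5
position: [0.5813, -0.0758, 0.0215]
tcp_rot: [[0.24, 0.971, -0.0], [0.971, -0.24, 0.0], [0.0, -0.0, -1.0]]
force: [-0.1, 0.1, -1.6]
opening: 0.25
grasp_force: 29.8
[-0.1320784   0.14701011 -1.62166553] [-0.13312863 -0.0825979   0.02134211]
```

```bash
python3 steer.py '{"rows":[[0.008,0,0,0,0,0,0],[0.016,0,0,0,0,0,0],[0.022,0,0,0,0,0,0],[0.028,0,0,0,0,0,0],[0.034,0,0,0,0,0,0],[0.04,0,0,0,0,0,0],[0.04,0,0,0,0,0,0]]}'; python3 -c "
from rig import bot, imaging, readout, hand_in;s=readout.read_state();print(s['force'],s['moment'])"
```

```text
time_s: 6.2
position: [0.591, -0.0369, 0.0216]
tcp_rot: [[0.24, 0.971, 0.0], [0.971, -0.24, 0.0], [0.0, 0.0, -1.0]]
force: [-0.4, -0.1, -1.9]
opening: 0.251
grasp_force: 29.8
[-0.40375772 -0.09479944 -1.91808606] [-0.07783743 -0.08344119  0.00097731]
```

```bash
python3 steer.py '{"rows":[[0,0,0.001,0,0,0,0],[0,0,0.0015,0,0,0,0],[0.004,0,0.0015,0,0,0,0],[0.008,0,0.0015,0,0,0,0],[0.011,0,0.0015,0,0,0,0],[0.012,0,0.0015,0,0,0,0]]}'; python3 -c "
from rig import bot, imaging, readout, hand_in;s=readout.read_state();print(s['force'],s['moment'])"
```

```text
time_s: 6.8
position: [0.5938, -0.0257, 0.0201]
tcp_rot: [[0.24, 0.971, 0.0], [0.971, -0.24, 0.0], [0.0, 0.0, -1.0]]
force: [0.2, -1.4, -2.0]
opening: 0.249
grasp_force: 29.8
[ 0.15681533 -1.38796124 -1.96908292] [-0.10893254 -0.06352555  0.00626946]
```

```bash
python3 steer.py '{"rows":[[0.001,0,0,0,0,0,0],[0.002,0,0,0,0,0,0],[0.003,0,0,0,0,0,0]]}'; python3 -c "
from rig import bot, imaging, readout, hand_in;s=readout.read_state();print(s['force'],s['moment'])"
```

```text
time_s: 7.1
position: [0.5945, -0.0232, 0.0201]
tcp_rot: [[0.241, 0.971, 0.0], [0.971, -0.241, -0.0], [-0.0, 0.0, -1.0]]
force: [-0.1, 0.4, -1.2]
opening: 0.248
grasp_force: 29.8
[-0.05917352  0.3786713  -1.24206725] [-0.09251031 -0.07155905  0.00838276]
```

```bash
for i in 1; do python3 steer.py '{"rows":[[0.001,0,0,0,0,0,0],[0.002,0,0,0,0,0,0],[0.002,0,0,0,0,0,0]]}' | grep -E "pos|force:"; python3 steer.py '{"rows":[[0.001,0,0,0,0,0,0],[0.001,0,0,0,0,0,0]]}' | grep -E "pos|force:"; python3 steer.py '{"rows":[[0.001,0,0,0,0,0,0],[0.001,0,0,0,0,0,0]]}' | grep -E "pos|force:"; done
```

```text
position: [0.5948, -0.0224, 0.0201]
force: [-0.9, -4.1, -1.0]
grasp_force: 29.8
position: [0.5948, -0.0224, 0.0201]
force: [-2.6, -7.9, -0.4]
grasp_force: 29.8
position: [0.5949, -0.0223, 0.0201]
force: [-3.1, -10.5, -0.3]
grasp_force: 29.8
```

```bash
python3 steer.py '{"rows":[[-0.002,0,0,0,0,0,0],[-0.0045,0,0,0,0,0,0],[-0.0045,0,0,0,0,0,0]]}' | grep -E "pos|force:"; python3 steer.py '{"rows":[[0,0,0.0005,0,0,0,0],[0,0,0.001,0,0,0,0],[0,0,0.001,0,0,0,0]]}' | grep -E "pos|force:"; python3 steer.py '{"rows":[[0,0,0.0005,0,0,0,0],[0,0,0.001,0,0,0,0],[0,0,0.001,0,0,0,0]]}' | grep -E "pos|force:"
```

```text
position: [0.5944, -0.0236, 0.0201]
force: [0.2, -0.1, -1.7]
grasp_force: 29.8
position: [0.5945, -0.0234, 0.0194]
force: [-1.0, 0.2, 2.0]
grasp_force: 29.8
position: [0.5946, -0.0234, 0.0193]
force: [-2.9, 0.7, 8.6]
grasp_force: 29.8
```

```bash
python3 steer.py '{"rows":[[0,0,-0.001,0,0,0,0],[0,0,-0.001,0,0,0,0.5],[0,0,-0.001,0,0,0,0.5],[0,0,-0.001,0,0,0,0.5],[0,0,-0.001,0,0,0,0.5],[0,0,-0.02,0,0,0,0.5],[0,0,-0.06,0,0,0,0.6],[0,0,-0.1,0,0,0,1],[0,0,-0.14,0,0,0,1],[-0.05,0,-0.18,0,0,0,1],[-0.1,0,-0.2,0,0,0,1],[-0.15,0,-0.2,0,0,0,1],[-0.15,0,-0.2,0,0,0,1],[-0.15,0,-0.2,0,0,0,1]]}'
python3 - <<'E'
from rig import bot, imaging, readout, hand_in
from h import *
for n in("scene","top"): np.savez(f"{n}3.npz",**imaging.capture(n))
t=cv2.resize(load("top3.npz")[0][140:190,205:305],None,fx=6,fy=6,interpolation=2);s=cv2.resize(load("scene3.npz")[0][172:222,225:325],None,fx=6,fy=6,interpolation=2)
cv2.imwrite("pics/v4.png",np.vstack([t,s])[:,:,::-1])
E
```

```text
time_s: 10.1
position: [0.5579, -0.1717, 0.2183]
tcp_rot: [[0.245, 0.97, 0.001], [0.97, -0.245, -0.0], [-0.0, 0.001, -1.0]]
force: [0.5, 0.8, 0.3]
opening: 0.992
grasp_force: 0.0
```

View pics/v4.png

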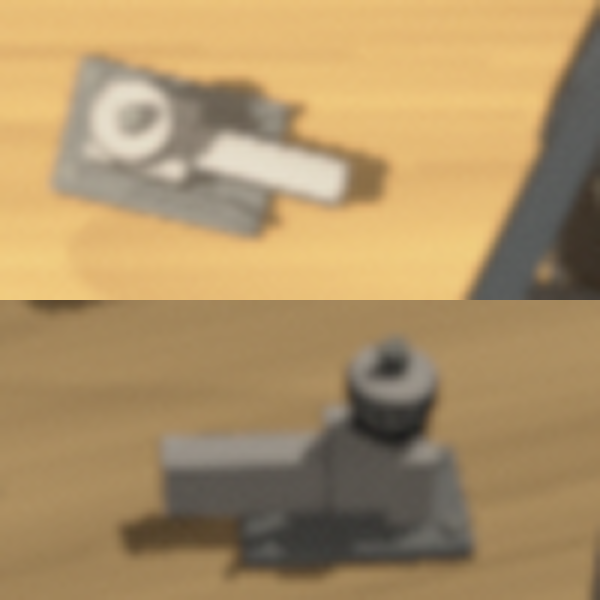

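The gauge sits in the channel with its fork around the post (tail end at top-crop 348,180), flat on the base. Now to the collar.

```bash
python3 go.py 0.6153 0.0625 0.16 -136
python3 - <<'E'
from h import *
T=load("top3.npz");sb=(205,135,237,190);m,h=grey(T[0],sb)
print(onz(T[1],T[2],(262.6,169.6),.048))
E
```

```text
now [ 0.5578 -0.1685  0.2174] yaw 76.02 q6 -13.9 t 10.2
shift [2.38e-01 1.00e-04 5.77e-02] rotvec [ 7.0000e-02 -1.4000e-01 -1.4798e+02]
[ 0.58812991 -0.04860929  0.048     ]
```

Converted, -148 degrees / 360 = -0.4111.

```bash
python3 steer.py '{"rows":[[0.238,0,0,0,0,-0.4111,1],[0.238,0,0,0,0,-0.4111,1],[0.238,0,0,0,0,-0.4111,1],[0.238,0,0,0,0,-0.4111,1],[0.238,0,0,0,0,-0.4111,1],[0.238,0,0,0,0,-0.4111,1],[0.238,0,0,0,0,-0.4111,1],[0.238,0,0,0,0,-0.4111,1],[0.238,0,0,0,0,-0.4111,1],[0.238,0,0,0,0,-0.4111,1],[0.238,0,0,0,0,-0.4111,1],[0.238,0,0,0,0,-0.4111,1],[0.238,0,0,0,0,-0.4111,1],[0.238,0,0,0,0,-0.4111,1],[0.238,0,0,0,0,-0.4111,1],[0.238,0,0,0,0,-0.4111,1],[0.238,0,0.02,0,0,-0.4111,1],[0.238,0,0.05,0,0,-0.4111,1],[0.238,0,0.05,0,0,-0.4111,1],[0.238,0,0.05,0,0,-0.4111,1]]}';python3 go.py 0.6153 0.0625 0.067 -136
```

```text
time_s: 12.2
position: [0.6146, 0.0634, 0.1672]
tcp_rot: [[-0.718, -0.696, -0.003], [-0.696, 0.718, 0.001], [0.002, 0.002, -1.0]]
force: [0.6, -0.5, -0.1]
opening: 0.999
grasp_force: 0.0
now [0.6146 0.0634 0.1672] yaw -135.86 q6 -138.6 t 12.2
shift [-0.     -0.0013  0.1002] rotvec [ 0.13 -0.09  0.14]
```

```bash
python3 steer.py '{"rows":[[0,-0.001,0.03,0,0,0,1],[0,-0.001,0.06,0,0,0,1],[0,-0.001,0.09,0,0,0,1],[0,-0.001,0.1,0,0,0,1],[0,-0.001,0.1,0,0,0,1],[0,-0.001,0.1,0,0,0,1],[0,-0.001,0.1,0,0,0,0],[0,-0.001,0.1,0,0,0,0],[0,-0.001,0.1,0,0,0,0],[0,-0.001,0.1,0,0,0,0],[0,-0.001,0.1,0,0,0,0],[0,-0.001,0.1,0,0,0,0],[0,-0.001,0.1,0,0,0,0],[0,-0.001,0.1,0,0,0,0],[0,-0.001,0.1,0,0,0,0],[0,-0.001,0.1,0,0,0,0]]}';python3 -c "
from rig import bot, imaging, readout, hand_in;s=readout.read_state();print(s['force'],s['moment'],s['joint_positions'][5])"
```

```text
time_s: 13.8
position: [0.6158, 0.0614, 0.068]
tcp_rot: [[-0.719, -0.695, -0.001], [-0.695, 0.719, 0.001], [0.0, 0.001, -1.0]]
force: [-0.8, 1.1, 1.5]
opening: 0.496
grasp_force: 30.0
[-0.82377598  1.09583106  1.49832596] [0.53060753 0.22150471 0.01844271] -138.74182267331128
```

Converted, 80 degrees / 360 = 0.2222.

```bash
python3 steer.py '{"rows":[[0,0,0.0003,0,0,0.0222,0],[0,0,0.0005,0,0,0.0444,0],[0,0,0.0008,0,0,0.0667,0],[0,0,0.0011,0,0,0.0889,0],[0,0,0.0013,0,0,0.1111,0],[0,0,0.0016,0,0,0.1333,0],[0,0,0.0019,0,0,0.1556,0],[0,0,0.0021,0,0,0.1778,0],[0,0,0.0024,0,0,0.2,0],[0,0,0.0027,0,0,0.2222,0]]}';python3 -c "
from rig import bot, imaging, readout, hand_in;s=readout.read_state();print(s['force'],s['moment'],s['joint_positions'][5])"
```

```text
time_s: 14.8
position: [0.6158, 0.0619, 0.0654]
tcp_rot: [[-0.806, 0.592, -0.001], [0.592, 0.806, 0.001], [0.001, 0.001, -1.0]]
force: [-1.4, 5.0, 1.7]
opening: 0.496
grasp_force: 30.0
[-1.40709364  4.95308837  1.66759499] [0.72328047 0.10681172 0.04080712] -58.42614135487744
```

Converted, 80 degrees / 360 = 0.2222.

```bash
python3 steer.py '{"rows":[[0.0002,0.0004,0.0003,0,0,0.0222,0],[0.0004,0.0008,0.0005,0,0,0.0444,0],[0.0004,0.0008,0.0008,0,0,0.0667,0],[0.0004,0.0008,0.0011,0,0,0.0889,0],[0.0004,0.0008,0.0013,0,0,0.1111,0],[0.0004,0.0008,0.0016,0,0,0.1333,0],[0.0004,0.0008,0.0019,0,0,0.1556,0],[0.0004,0.0008,0.0021,0,0,0.1778,0],[0.0004,0.0008,0.0024,0,0,0.2,0],[0.0004,0.0008,0.0027,0,0,0.2222,0]]}';python3 -c "
from rig import bot, imaging, readout, hand_in;s=readout.read_state();print(s['force'],s['moment'],s['joint_positions'][5])"
```

```text
time_s: 15.8
position: [0.6164, 0.0621, 0.0627]
tcp_rot: [[0.442, 0.897, 0.0], [0.897, -0.442, 0.0], [0.0, -0.0, -1.0]]
force: [-0.9, 1.9, 1.9]
opening: 0.493
grasp_force: 30.0
[-0.86505455  1.9048859   1.91107413] [ 0.28659535  0.10014016 -0.01461635] 21.655166426198768
```

```bash
cat > r.py <<'E'
from rig import bot, imaging, readout, hand_in
s=readout.read_state();print(s['time_s'],"F",s['force'].round(1),"M",s['moment'].round(3),"q6",s['joint_positions'][5].round(2),"z",s['position'][2].round(4),"g",s["grasp_force"].round(1))
E
python3 steer.py '{"rows":[[0,0,0.0003,0,0,0.0222,0],[0,0,0.0005,0,0,0.0444,0]]}' >/dev/null; python3 r.py
python3 steer.py '{"rows":[[0,0,0.0003,0,0,0.0222,0]]}' >/dev/null; python3 r.py
python3 steer.py '{"rows":[[0,0,0.0003,0,0,0.0222,0]]}' >/dev/null; python3 r.py
```

```text
Traceback (most recent call last):
  File "r.py", line 2, in <module>
    s=readout.read_state();print(s['time_s'],"F",s['force'].round(1),"M",s['moment'].round(3),"q6",s['joint_positions'][5].round(2),"z",s['position'][2].round(4),"g",s["grasp_force"].round(1))
                                                                                                                                                                  ^^^^^^^^^^^^^^^^^^^^^^
AttributeError: 'float' object has no attribute 'round'
Traceback (most recent call last):
  File "r.py", line 2, in <module>
    s=readout.read_state();print(s['time_s'],"F",s['force'].round(1),"M",s['moment'].round(3),"q6",s['joint_positions'][5].round(2),"z",s['position'][2].round(4),"g",s["grasp_force"].round(1))
                                                                                                                                                                  ^^^^^^^^^^^^^^^^^^^^^^
AttributeError: 'float' object has no attribute 'round'
Traceback (most recent call last):
  File "r.py", line 2, in <module>
    s=readout.read_state();print(s['time_s'],"F",s['force'].round(1),"M",s['moment'].round(3),"q6",s['joint_positions'][5].round(2),"z",s['position'][2].round(4),"g",s["grasp_force"].round(1))
                                                                                                                                                                  ^^^^^^^^^^^^^^^^^^^^^^
AttributeError: 'float' object has no attribute 'round'
```

Converted, 8 degrees / 360 = 0.0222.

```bash
sed -i 's/s\["grasp_force"\].round(1)/s["grasp_force"]/' r.py; python3 r.py
python3 steer.py '{"rows":[[0,0,0.0003,0,0,0.0222,0]]}' >/dev/null; python3 r.py
```

```text
16.2 F [-1.1  1.6  2.3] M [0.27  0.136 0.049] q6 53.66 z 0.0616 g 29.99133269302547
16.3 F [0.  1.  0.8] M [0.229 0.093 0.065] q6 61.65 z 0.0614 g 29.991304418072104
```

Converted, 6 degrees / 360 = 0.0167.

```bash
sed -i 's/,"g".*$/,"tau6",s["tau"][5].round(3))/' r.py
python3 steer.py '{"rows":[[0,0,0.0002,0,0,0.0167,0]]}' >/dev/null; python3 r.py
python3 steer.py '{"rows":[[0,0,0.0002,0,0,0.0167,0]]}' >/dev/null; python3 r.py
python3 steer.py '{"rows":[[0,0,0.0002,0,0,0.0167,0]]}' >/dev/null; python3 r.py
python3 steer.py '{"rows":[[0,0,0.0002,0,0,0.0167,0]]}' >/dev/null; python3 r.py
```

```text
16.4 F [-0.4  0.3  2.4] M [0.184 0.135 0.019] q6 67.61 z 0.0612 tau6 -0.547
16.5 F [-1.7  1.6  2. ] M [0.242 0.102 0.017] q6 73.57 z 0.061 tau6 -0.649
16.6 F [-0.6  1.   2.1] M [0.216 0.11  0.009] q6 79.57 z 0.0608 tau6 -0.653
16.7 F [-0.3  0.3  2.1] M [0.149 0.07  0.055] q6 85.57 z 0.0606 tau6 -0.653
```

Converted, 6 degrees / 360 = 0.0167.

```bash
python3 steer.py '{"rows":[[0,0,0.0002,0,0,0.0167,0]]}' >/dev/null; python3 r.py
python3 steer.py '{"rows":[[0,0,0.0002,0,0,0.0167,0]]}' >/dev/null; python3 r.py
python3 steer.py '{"rows":[[0,0,0.0002,0,0,0.0167,0]]}' >/dev/null; python3 r.py
python3 steer.py '{"rows":[[0,0,0.0002,0,0,0.0167,0]]}' >/dev/null; python3 r.py
```

```text
16.8 F [-1.3  1.2  1.5] M [0.164 0.146 0.042] q6 91.57 z 0.0604 tau6 -0.653
16.9 F [-0.1 -0.4  1.4] M [0.221 0.13  0.035] q6 97.57 z 0.0602 tau6 -0.653
17.0 F [-1.   0.8  2.5] M [ 0.106  0.244 -0.021] q6 103.57 z 0.06 tau6 -0.653
17.1 F [-1.3 -0.7  1.6] M [0.101 0.154 0.011] q6 109.57 z 0.0598 tau6 -0.653
```

Converted, 6 degrees / 360 = 0.0167.

```bash
python3 steer.py '{"rows":[[0,0,0.0002,0,0,0.0167,0]]}' >/dev/null; python3 r.py
python3 steer.py '{"rows":[[0,0,0.0002,0,0,0.0167,0]]}' >/dev/null; python3 r.py
python3 steer.py '{"rows":[[0,0,0.0002,0,0,0.0167,0]]}' >/dev/null; python3 r.py
python3 steer.py '{"rows":[[0,0,0.0002,0,0,0.0167,0]]}' >/dev/null; python3 r.py
```

```text
17.2 F [-0.9  1.2  2.1] M [0.095 0.193 0.022] q6 115.57 z 0.0596 tau6 -0.642
17.3 F [-2.   0.7  2.6] M [0.079 0.145 0.017] q6 121.57 z 0.0594 tau6 -0.617
17.4 F [-0.6 -0.5  2.9] M [0.064 0.201 0.082] q6 127.56 z 0.0592 tau6 -0.59
17.5 F [-0.8 -0.4  3. ] M [0.094 0.236 0.085] q6 133.56 z 0.059 tau6 -0.562
```

Contact began at q6 ≈ 113.5° (steady torque change). It is now 20° past that, about 9 N, which is snug. I release and retreat.

```bash
python3 steer.py '{"rows":[[0,0,0,0,0,0,1],[0,0,0,0,0,0,1],[0,0,0,0,0,0,1],[0,0,0,0,0,0,1],[0,0,0,0,0,0,1],[0,0,0,0,0,0,1],[0,0,-0.03,0,0,0,1],[0,0,-0.07,0,0,0,1],[0,0,-0.11,0,0,0,1],[0,0,-0.15,0,0,0,1],[0,0,-0.15,0,0,0,1]]}'; python3 go.py 0.55 -0.2 0.22 -30
```

```text
time_s: 18.6
position: [0.6207, 0.0617, 0.2155]
tcp_rot: [[0.67, -0.742, 0.014], [-0.742, -0.67, -0.001], [0.01, -0.009, -1.0]]
force: [1.4, -0.8, 0.1]
opening: 0.999
grasp_force: 0.0
now [0.6207 0.0617 0.2155] yaw -47.9 q6 133.3 t 18.6
shift [ 0.1468  0.2278 -0.0052] rotvec [ -0.45  -0.66 -17.9 ]
```

```bash
python3 steer.py '{"rows":[[0.04,0.06,0,0,0,0,1],[0.08,0.12,0,0,0,0,1],[0.11,0.17,0,0,0,0,1],[0.145,0.225,0,0,0,0,1],[0.145,0.225,0,0,0,0,1],[0.145,0.225,0,0,0,0,1],[0.145,0.225,0,0,0,0,1],[0.145,0.225,0,0,0,0,1]]}'
python3 - <<'E'
from rig import bot, imaging, readout, hand_in
from h import *
for n in("scene","top"): np.savez(f"{n}4.npz",**imaging.capture(n))
t=cv2.resize(load("top4.npz")[0][140:190,205:305],None,fx=5,fy=5,interpolation=2);s=cv2.resize(load("scene4.npz")[0][172:222,225:325],None,fx=5,fy=5,interpolation=2)
w=cv2.resize(load("scene4.npz")[0],(300,225))
w2=cv2.resize(load("top4.npz")[0],(300,225))
cv2.imwrite("pics/v5.png",np.hstack([np.vstack([t,s]),cv2.copyMakeBorder(np.vstack([w,w2]),0,50,0,0,0)])[:,:,::-1])
E
```

```text
time_s: 19.4
position: [0.5461, -0.1961, 0.2082]
tcp_rot: [[0.669, -0.743, -0.001], [-0.743, -0.669, 0.001], [-0.002, -0.0, -1.0]]
force: [0.2, 0.1, 0.5]
opening: 1.004
grasp_force: 0.0
```

View pics/v5.png

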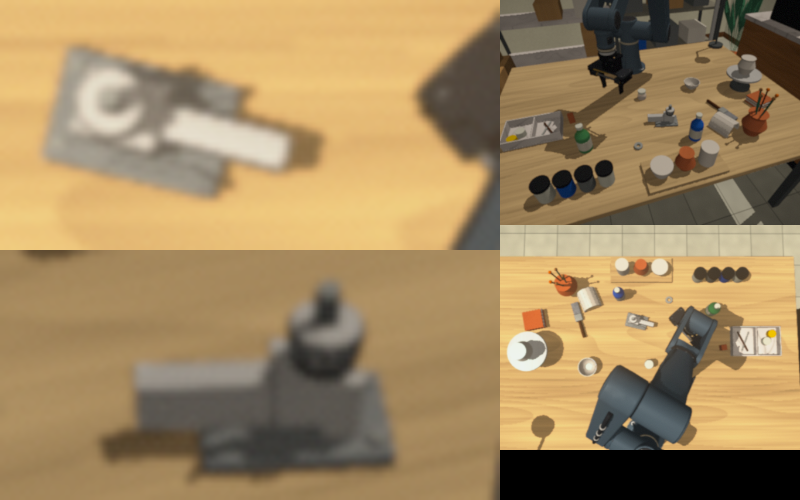

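The collar is down on the gauge block with more bare post above it. The gauge is unmoved and the bystanders are undisturbed.

```bash
python3 -c "
from rig import bot, imaging, readout, hand_in;print(hand_in())"
```

```text
the job is handed in; nothing more can be done
None
```

Job handed in at about 19.5 s of the 72 s allowed: the gauge is home and flat on the base, and the collar nips it at about 9 N (estimated from joint torque). The last pictures show the gauge unmoved and the bystanders undisturbed, but no verdict came back from the hand-in.

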